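Pump down the specimen case

ROBOT

A 6-joint arm with a two-finger parallel gripper is mounted at the origin on the work surface. World frame = base frame: x ahead of the robot, y to its left, z up, the work surface at z = 0. Lengths are in m, angles in degrees, forces in N, time in s.
With the tool pointing down it reaches from about 0.3 to 0.75 m from the base axis. Payload 8.5 kg.
Tool frame: the origin (TCP) lies midway between the tips of the shut fingers; the grasp point (between the pads) lies env.tcp_to_grasp behind it (env.tcp_to_grasp is the distance from the TCP to the grasp point, in m); z points along the fingers, y is the line along which they close (so a half turn about z gives the same grasp; the last joint's range is limited). The gripper opens to 85 mm and grips with 20 to 120 N. Pads are 22 mm wide; open, the fingers measure 114 mm over their backs; the gripper's body (76 mm by 85 mm) begins 54 mm behind the grasp point. The pads swing forward as they close: fully open they stand 13 mm farther back than shut.
Start: joints at [-86.018, 21.807, 74.336, -0, 83.858, -12.336], TCP at [0.155, -0.528, 0.231] pointing down, gripper open.
Joint ranges: [-178.18, 178.18], [-50.72, 133.34], [12.68, 142.11], [-81.47, 261.47], [9.98, 163.14], [-165.26, 165.26]. Speed limits (degrees/s): [136.94, 136.94, 180, 180, 180, 180].

INTERFACE

Orientations are given as a 3x3 rotation matrix whose columns are the frame's x, y, z axes.
In Python, from rig import observe, optics, job, env gives the robot as it stands. The module is installed in compiled form; this text tells all that it offers.
- The arm moves only by the shell command python3 -m jog 'ROWS' [FORCE]. ROWS is JSON, a list of rows, each a list of 7 numbers: the turn, a rotation vector about the tool's x, y, z in rad, then the shift along the tool's x, y, z in m, then the opening in per cent of the stroke, from 0 (shut) to 100 (fully open). A call has 1 to 10 rows; each row shifts and turns the commanded pose from where the row before left it, along the tool's axes as they then stand; what a row does not reach is not made up. A row lasts 1/8 s, in which the tool goes at most 62.5 mm and 10.7 degrees, less where a joint would pass 70% of its speed; a pose out of reach is approached as far as the arm can. A call is refused whole if a number of a shift passes 0.0625 or a number of a turn 0.188, either way. A call with a gripper value outside its range is refused whole. The fingers move at their own pace and stop on an object; FORCE is the grip in N (left out, the last holds). Time passes only in rows, so rows that do not move let the fingers close. It gives the time, the measured TCP pose, the force, the opening and the grip force at its end, in the units of the state.
- observe(): the state, without advancing time (a new reading comes with each control period).
- optics.get_image(name): name is "scene" or "top" or "wrist"; returns a dict with "pixels" (480x640x3 uint8, red, green, blue), "mtx" (3x3 intrinsics, pixels), "rvec" (rotation vector, rad) and "tvec" (3), from world to camera coordinates, as OpenCV has them. Camera axes: x right, y down, z forward; pixel columns grow to the right and rows downward; lengths in m; the calibration is good to about 2 mm. A picture is of the moment at which its call begins. There is no depth.
- job.close_job(): hands the job in; it is judged then, once.
The state is a dict: "time_s": time; "q": joint angles; "qvel": joint speeds; "joint_efforts": joint torques, N m; "position": TCP position; "tool_rot": TCP orientation; "ft_force": force on the tool from outside, world axes, zero at the start; "wrist_torque": the same for the moment, N m; "grip_width": finger opening in m; "gripper_force": force on a finger pad.
Only numpy, scipy, OpenCV 4.12 (cv2) and the standard library are available. Lean on these libraries where they do the work, as an engineer would, in place of code of your own. Each camera call takes 0.05 s, during which the arm holds its last target. There are 200 camera calls.

TASK

Pump the air out of the specimen case: push the pump plunger in its lid all the way down with your fingertips and let it spring right back up, again and again, until the indicator pin beside it has come fully out, and finish with the plunger up. Only press: do not touch the pin or press the release valve, do not lift or shove the case, and leave the things around it where they are.

Things in the scene. Friction and masses are not known exactly. Their poses are not given: they have to be found in the camera images.
- case: airtight grey plastic specimen case lying loose on the table (2.6 kg): 190 mm along its own x, 250 mm along its own y, lid's top face 90 mm above the table. Origin: centre of its underside; z up. The half of the lid towards its own +x is a clear window; along its own -x half runs a strip with three fittings in a row, 78 mm apart, at x = -52 mm: the plunger at y = -78 mm (tallest), the pin at y = 0, the release valve at y = +78 mm (lowest)
- plunger_top (a point): centre of the flat top (34 mm across) of the plunger's black mushroom knob, 42 mm wide at most, 18 mm thick, on an 18 mm steel rod; 54 mm above the lid when up; moves down with it. A collar 48 mm wide and 12 mm high stands around the rod
- plunger (a joint): how far the plunger is pushed down: 0 = up, 0.026 m = fully down (hard stop). Its spring pushes back with 5 N at the top and 11 N at the bottom, plus about 4 N at 0.1 m/s; let go, it rises by itself in about 0.4 s. A pull stroke is not needed
- pin_top (a point): centre of the top of the indicator pin, a plain upright steel pin 12 mm across in a round boss 26 mm wide and 6 mm high; it moves up with the pin
- pin (a joint): how far the pin has come out: 0 = top 7 mm above the lid (1 mm over its boss); fully out = 0.026 m (33 mm above the lid). Starts at 0 to 0.013. A full stroke lifts it to its next step (5.8, 10.8, 15.8, 20.8, 25.8 mm), where it stays: 3 to 5 strokes are needed, more do no harm. A stroke under 20 mm, or begun before the plunger is back within 5 mm of the top, may add nothing
- valve_top (a point): centre of the top of the release valve, a low black round button 29 mm across on a 38 mm seat, its top 14 mm above the lid: not to be pressed
- valve (a joint): how far the release valve is pressed: 0 = untouched, 0.005 m = fully pressed
- loupe: a stand magnifier: black waisted drum 48 mm across, 52 mm tall, loose beside the case; origin at the centre of its underside; leave it alone
- jar: a closed glass jar, 54 mm across, 75 mm tall, loose beside the case; origin at the centre of its underside; leave it alone
- sample_box: a closed cardboard box 75 x 55 x 32 mm, loose beside the case; origin at the centre of its underside; leave it alone
- tag_block: a block of paper tags 60 x 40 x 22 mm, loose beside the case; origin at the centre of its underside; leave it alone

How it is judged (in metres and radians):
On the way, in this order (a step that is already met when the one before it is completed fails the run):
1. the plunger is pushed down (over 15 mm) (value of joint plunger above 0.015 m), for 0.05 s.
2. the plunger springs back up (less than 8 mm down) (value of joint plunger below 0.008 m), for 0.05 s.
3. further strokes bring the pin fully out (over 24 mm) (value of joint pin above 0.024 m), for 0.05 s.
At the end, for the whole second after the job is handed in: the pin is out by more than 24 mm, the plunger is up (within 3 mm), the release valve is unpressed, and the case stands still within 20 mm of where it was (value of joint pin above 0.024 m and value of joint plunger below 0.003 m and value of joint valve below 0.001 m and distance of case from where it was at the start of the episode below 0.02 m and linear speed of case below 0.01 m/s); the robot touches nothing.
It fails at once if the release valve is pressed (over 2 mm) (value of joint valve above 0.002 m).
It fails at once if the pin is touched or pulled by the robot (over 1 N) (contact force between any of the fingers, the arm and pin_c0 above 1 N).
It fails at once if the case is shoved or lifted (moved over 20 mm, raised over 8 mm or tipped over 0.08 rad) (distance of case from where it was at the start of the episode above 0.02 m or height (world z) of case above 0.008 m or angle between case's own z axis and vertical above 0.08 rad).
It fails at once if a thing beside the case is moved (over 20 mm) (distance of any of loupe, jar, sample_box, tag_block from where it was at the start of the episode above 0.02 m).
It fails at once if the case or its plunger is pushed with the arm or the gripper's body instead of the fingers (over 3 N) (contact force between the arm and case above 3 N).
It also fails if it takes over 51 s, if anything falls off the work surface, if the arm or the gripper's body presses on something with over 40 N, if the wrist force passes 120 N, or if a joint passes its speed limit or range.

## Working session

There is one attempt and no reset: what is moved stays moved. The work goes in short steps, Python scripts to look and compute and a shell command to move; the robot and the scene stay as the last step left them, time stands still between calls to the robot, and variables do not carry over. Pictures are saved under pics/ and viewed, at most 10 in all, crops included, and the job is handed in when it is done.

```bash
mkdir -p pics; cat > h.py <<'E'
import numpy as np, cv2
from rig import observe, optics, job, env
def grab(n,f=None):
    d=optics.get_image(n)
    if f: cv2.imwrite(f,cv2.cvtColor(d["pixels"],cv2.COLOR_RGB2BGR))
    return d
def cam(d):
    R=cv2.Rodrigues(np.array(d["rvec"],float))[0]; t=np.array(d["tvec"],float).ravel()
    return R,t,-R.T@t
def ray(d,uv):
    R,t,c=cam(d); v=R.T@np.linalg.inv(d["mtx"])@np.array([uv[0],uv[1],1.]); return c,v/np.linalg.norm(v)
def onz(d,uv,z):
    c,v=ray(d,uv); return c+v*(z-c[2])/v[2]
def tri(rs):
    A=sum(np.eye(3)-np.outer(v,v) for c,v in rs); b=sum((np.eye(3)-np.outer(v,v))@c for c,v in rs); return np.linalg.solve(A,b)
def proj(d,p): return cv2.projectPoints(np.array([p],float),np.array(d["rvec"],float),np.array(d["tvec"],float),np.array(d["mtx"],float),None)[0].ravel()
E
python3 - <<'E'
from h import *
import pickle
D={n:grab(n,f"pics/{n}0.png") for n in("top","scene")}
pickle.dump(D,open("d0.pkl","wb"))
for n in D: print(n,cam(D[n])[2].round(3))
s=observe(); print(s["time_s"],s["position"],np.round(s["tool_rot"],3),s["grip_width"],env.tcp_to_grasp)
E
```

```text
top [0.538 0.052 1.056]
scene [ 1.215 -0.512  0.75 ]
0.1 [ 0.15450741 -0.52759818  0.23079588] [[ 0.96   0.281 -0.   ]
 [ 0.281 -0.96   0.001]
 [ 0.    -0.001 -1.   ]] 0.08557645840620158 0.0187
```

View pics/top0.png

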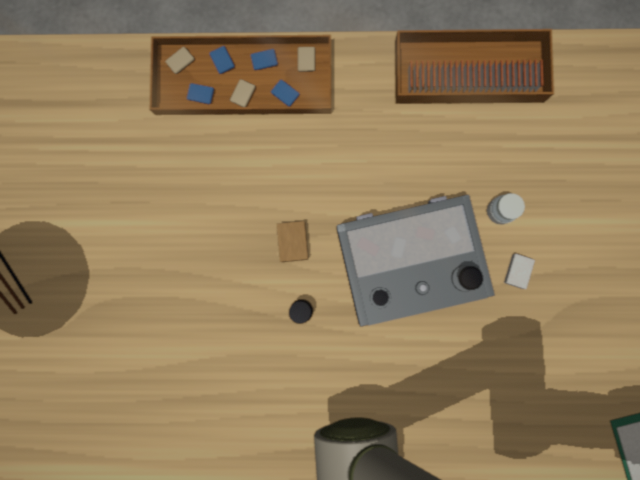

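View pics/scene0.png

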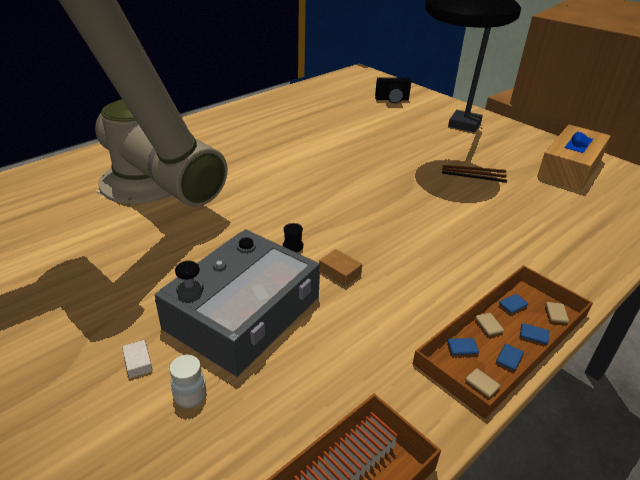

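The top view shows the plunger knob at (470,278), the pin at (422,288), the valve at (381,297), the jar at (507,208) and the tag block at (520,271). In the scene view the knob is at about (187,269), the pin at (219,265) and the valve at (246,243).

```bash
python3 - <<'E'
from h import *
import pickle
D=pickle.load(open("d0.pkl","rb"))
def blob(n,uv,r,th):
    g=D[n]["pixels"].max(2); x,y=uv; m=np.zeros_like(g); m[y-r:y+r,x-r:x+r]=(g[y-r:y+r,x-r:x+r]<th)
    k,l,s,c=cv2.connectedComponentsWithStats(m); i=1+np.argmax(s[1:,4]); print(n,s[i],c[i].round(1))
    pts=cv2.findNonZero((l==i).astype('uint8')); return cv2.minEnclosingCircle(pts), c[i]
for nm,a,b in(("plunger",(470,278),(187,269)),("valve",(381,297),(246,243))):
    (ct,rt),ca=blob("top",a,20,35); 
    (cs,rs),cb=blob("scene",b,12,35)
    print(nm,ct,rt,cs,rs,"tri",tri([ray(D["top"],ct),ray(D["scene"],cb)]).round(4), onz(D["top"],ct,.144 if nm=="plunger" else .104).round(4), onz(D["scene"],cb,.144 if nm=="plunger" else .104).round(4))
P=tri([ray(D["top"],(422,288)),ray(D["scene"],(219,264))]);print("pin",P.round(4))
for nm,uv,z in(("jar",(511,207),.075),("tag",(520,271),.022),("loupe",(301,311),.052),("c1",(339,227),.09),("c2",(470,196),.09),("c3",(493,295),.09),("c4",(361,324),.09)): print(nm,onz(D["top"],uv,z).round(3))
E
```

```text
top [461 266  21  23 233] [473.2 274.7]
scene [175 262  24  18 337] [186.9 270. ]
plunger (470.5, 277.0) 11.412812232971191 (186.7083282470703, 269.1979064941406) 11.73587417602539 tri [ 0.5462 -0.1814  0.1362] [ 0.5463 -0.1792  0.144 ] [ 0.5545 -0.1858  0.144 ]Traceback (most recent call last):
  File "<stdin>", line 9, in <module>
  File "<stdin>", line 6, in blob
    return _wrapfunc(a, 'argmax', axis=axis, out=out, **kwds)
    return bound(*args, **kwds)
ValueError: attempt to get argmax of an empty sequence
```

```bash
python3 -m jog '[[0,0,0,0.04,-0.019,0,0],[0,0,0,0.048,-0.0225,0,0],[0,0,0,0.048,-0.0225,0,0],[0,0,0,0.048,-0.0225,0,0],[0,0,0,0.048,-0.0225,0,0],[0,0,0,0.048,-0.0225,0,0],[0,0,0,0.048,-0.0225,0,0],[0,0,0,0.048,-0.0225,0,0],[0,0,0,0.048,-0.0225,0,0],[0,0,0,0.04,-0.019,0,0]]' 40
python3 - <<'E'
from h import *
import pickle
w=grab("wrist","pics/w1.png"); s=observe(); print(s["time_s"],s["position"].round(4) if hasattr(s["position"],"round") else s["position"],s["grip_width"],cam(w)[2].round(3),"knob expected at",proj(w,[.546,-.181,.144]))
pickle.dump(w,open("w1.pkl","wb"))
E
```

```text
time_s: 1.35
position: [0.5397, -0.1866, 0.231]
tool_rot: [[0.96, 0.282, -0.001], [0.282, -0.96, 0.0], [-0.0, -0.001, -1.0]]
ft_force: [-0.1, -1.1, 0.5]
grip_width: 0.0001
gripper_force: 0.0
1.4 [ 0.5423 -0.1835  0.2307] -0.00012883680684010459 [ 0.617 -0.165  0.374] knob expected at [316.05873195 234.29381453]
```

View pics/w1.png

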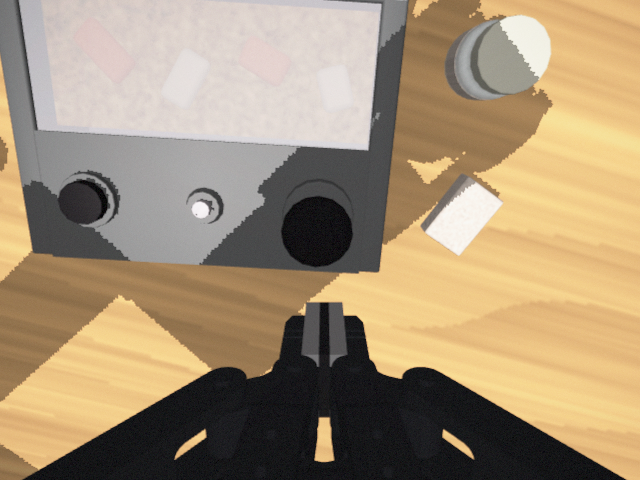

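The wrist view shows the knob as a black disc centred near (317,231), within 3 px of the prediction. The pin is at (201,209) and the valve at (84,202). The shut fingertips are at (324,303).

```bash
python3 - <<'E'
from h import *
import pickle
w=pickle.load(open("w1.pkl","rb")); T=pickle.load(open("d0.pkl","rb"))["top"]
m=(w["pixels"].max(2)<40).astype('uint8'); m[285:]=0; m[:,:260]=0; m[:,390:]=0
k,l,s,c=cv2.connectedComponentsWithStats(m); i=1+np.argmax(s[1:,4]); print(s[i],c[i])
p=onz(w,c[i],.140); q=tri([ray(w,c[i]),ray(T,(470.5,277))]); print(p,q,onz(T,(470.5,277),.14))
print("pin",tri([ray(w,(201,209)),ray(T,(423,287.5))]))
s=observe(); R=np.array(s["tool_rot"]); print("tool shift",R.T@(np.array([*((p+onz(T,(470.5,277),.14))/2)[:2],.147])-s["position"]))
E
```

```text
[ 281  196   72   71 3893] [316.63344464 231.18366298]
[ 0.5466821  -0.18107446  0.14      ] [ 0.54618172 -0.1809881   0.13779744] [ 0.5463013  -0.18018007  0.14      ]
pin [ 0.52787453 -0.10541982  0.10001963]
tool shift [ 0.00472436 -0.00140852  0.08372079]
```

```bash
python3 -m jog '[[0,0,0,0.0047,-0.0014,0.03,0],[0,0,0,0,0,0.03,0],[0,0,0,0,0,0.02,0],[0,0,0,0,0,0,0],[0,0,0,0,0,0.01,0],[0,0,0,0,0,0.01,0],[0,0,0,0,0,0.008,0],[0,0,0,0,0,0,0],[0,0,0,0,0,0,0]]'
```

```text
time_s: 2.52
position: [0.5434, -0.1861, 0.125]
tool_rot: [[0.96, 0.281, 0.003], [0.281, -0.96, -0.002], [0.002, 0.003, -1.0]]
ft_force: [-1.3, -0.4, 9.5]
grip_width: -0.0001
gripper_force: 4.6
```

```bash
python3 - <<'E'
from h import *
s=observe(); print(s["position"],s["ft_force"],s["qvel"])
E
python3 -m jog '[[0,0,0,0.004,0.004,0.005,0],[0,0,0,0,0,0.004,0],[0,0,0,0,0,0,0],[0,0,0,0,0,0,0]]'
```

```text
[ 0.54342187 -0.18606681  0.12503434] [-1.32441852 -0.41127407  9.54089686] [-0.00989464 -0.07465901  0.1516625  -0.03465253 -0.00029439  0.05598606]
time_s: 3.02
position: [0.5478, -0.1883, 0.1178]
tool_rot: [[0.96, 0.281, 0.003], [0.281, -0.96, -0.002], [0.002, 0.002, -1.0]]
ft_force: [-8.6, 5.1, 25.6]
grip_width: -0.0002
gripper_force: 12.6
```

Hard stop reached at z ≈ 0.118. I put the sideways correction in with the wrong sign, so I'll lift clear and fix it in the air.

```bash
python3 -m jog '[[0,0,0,0,0,-0.02,0],[0,0,0,0,0,-0.02,0],[0,0,0,0.001,-0.0074,0,0],[0,0,0,0,0,0,0],[0,0,0,0,0,0,0]]'
python3 - <<'E'
from h import *
w=grab("wrist","pics/w2.png"); grab("scene","pics/s2.png"); s=observe(); print(s["position"],s["ft_force"])
im=cv2.imread("pics/s2.png")[200:360,130:340]; cv2.imwrite("pics/s2c.png",np.hstack([cv2.resize(im,(420,320)),cv2.resize(cv2.imread("pics/w2.png"),(380,320))]))
E
```

```text
time_s: 3.65
position: [0.5463, -0.1806, 0.1535]
tool_rot: [[0.96, 0.281, -0.001], [0.281, -0.96, 0.001], [-0.001, -0.001, -1.0]]
ft_force: [-0.4, 0.4, -0.5]
grip_width: -0.0005
gripper_force: 0.0
[ 0.54640648 -0.18087108  0.1537002 ] [-0.22644139  0.50369523  0.00193978]
```

View pics/s2c.png

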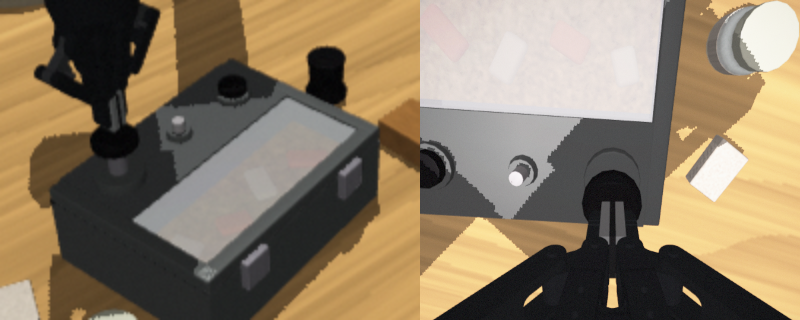

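The knob is up under the shut fingertips, which sit centred on it, and the pin has already risen. Next come more strokes.

```bash
python3 -m jog '[[0,0,0,0,0,0.013,0],[0,0,0,0,0,0.013,0],[0,0,0,0,0,0.013,0],[0,0,0,0,0,0,0],[0,0,0,0,0,0,0]]'; python3 -m jog '[[0,0,0,0,0,-0.02,0],[0,0,0,0,0,-0.019,0],[0,0,0,0,0,0,0],[0,0,0,0,0,0,0],[0,0,0,0,0,0,0]]'
```

```text
time_s: 4.38
position: [0.5477, -0.1816, 0.1179]
tool_rot: [[0.96, 0.281, 0.005], [0.281, -0.96, -0.003], [0.004, 0.004, -1.0]]
ft_force: [-3.5, 1.7, 24.8]
grip_width: -0.0001
gripper_force: 12.1
time_s: 5.0
position: [0.5462, -0.1808, 0.1532]
tool_rot: [[0.96, 0.281, -0.002], [0.281, -0.96, 0.001], [-0.001, -0.001, -1.0]]
ft_force: [-0.6, 0.2, 0.4]
grip_width: -0.0001
gripper_force: 0.0
```

```bash
python3 -m jog '[[0,0,0,0,0,0.013,0],[0,0,0,0,0,0.013,0],[0,0,0,0,0,0.013,0],[0,0,0,0,0,0,0],[0,0,0,0,0,0,0]]'; python3 -m jog '[[0,0,0,0,0,-0.02,0],[0,0,0,0,0,-0.019,0],[0,0,0,0,0,0,0],[0,0,0,0,0,0,0],[0,0,0,0,0,0,0]]'
```

```text
time_s: 5.62
position: [0.5476, -0.1814, 0.1179]
tool_rot: [[0.96, 0.281, 0.005], [0.281, -0.96, -0.003], [0.004, 0.004, -1.0]]
ft_force: [-3.3, 2.9, 24.8]
grip_width: -0.0001
gripper_force: 12.5
time_s: 6.25
position: [0.5462, -0.1807, 0.1532]
tool_rot: [[0.96, 0.281, -0.002], [0.281, -0.96, 0.001], [-0.001, -0.001, -1.0]]
ft_force: [0.6, -0.5, 0.3]
grip_width: -0.0001
gripper_force: 0.0
```

Both strokes were full. I'll do three more, which does no harm, then lift clear and check the pin.

```bash
python3 -m jog '[[0,0,0,0,0,0.013,0],[0,0,0,0,0,0.013,0],[0,0,0,0,0,0.013,0],[0,0,0,0,0,0,0],[0,0,0,0,0,0,0]]'; python3 -m jog '[[0,0,0,0,0,-0.02,0],[0,0,0,0,0,-0.019,0],[0,0,0,0,0,0,0],[0,0,0,0,0,0,0],[0,0,0,0,0,0,0]]'|grep pos
python3 -m jog '[[0,0,0,0,0,0.013,0],[0,0,0,0,0,0.013,0],[0,0,0,0,0,0.013,0],[0,0,0,0,0,0,0],[0,0,0,0,0,0,0]]'|grep -E "pos|ft"; python3 -m jog '[[0,0,0,0,0,-0.02,0],[0,0,0,0,0,-0.019,0],[0,0,0,0,0,0,0],[0,0,0,0,0,0,0],[0,0,0,0,0,0,0]]'|grep pos
python3 -m jog '[[0,0,0,0,0,0.013,0],[0,0,0,0,0,0.013,0],[0,0,0,0,0,0.013,0],[0,0,0,0,0,0,0],[0,0,0,0,0,0,0]]'|grep -E "pos|ft"; python3 -m jog '[[0,0,0,0,0,-0.02,0],[0,0,0,0,0,-0.019,0],[0,0,0,0,0,-0.03,0],[0,0,0,0,0,-0.045,0],[0,0,0,0,0,-0.045,0],[0,0,0,0,0,0,0],[0,0,0,0,0,0,0]]'
python3 - <<'E'
from h import *
import pickle
pickle.dump((grab("wrist","pics/w3.png"),grab("scene","pics/s3.png"),grab("top")),open("d3.pkl","wb"))
im=cv2.imread("pics/s3.png")[210:310,150:275]; cv2.imwrite("pics/s3c.png",np.hstack([cv2.resize(im,(400,320),interpolation=cv2.INTER_CUBIC),cv2.resize(cv2.imread("pics/w3.png"),(400,320))]))
E
```

```text
time_s: 6.88
position: [0.5476, -0.1814, 0.1179]
tool_rot: [[0.96, 0.281, 0.005], [0.281, -0.96, -0.003], [0.004, 0.004, -1.0]]
ft_force: [-4.7, 1.9, 24.4]
grip_width: 0.0
gripper_force: 12.5
position: [0.5462, -0.1807, 0.1531]
position: [0.5476, -0.1814, 0.1179]
ft_force: [-3.8, 2.3, 25.0]
position: [0.5462, -0.1807, 0.1532]
position: [0.5476, -0.1814, 0.1179]
ft_force: [-2.9, 1.9, 25.4]
time_s: 10.25
position: [0.5462, -0.1807, 0.2726]
tool_rot: [[0.96, 0.281, -0.002], [0.281, -0.96, 0.001], [-0.002, -0.002, -1.0]]
ft_force: [-0.1, 0.4, -1.0]
grip_width: 0.0002
gripper_force: 0.0
```

View pics/s3c.png

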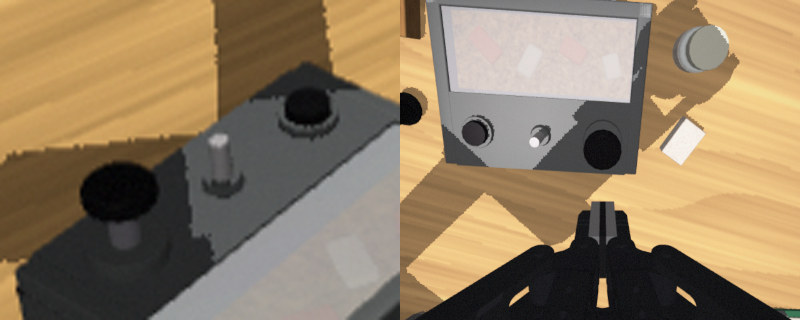

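The plunger is up and the pin stands tall. Its top is at about (218.5,253.5) in the scene view and (215,214) in the wrist view, so I'll measure its height.

```bash
python3 - <<'E'
from h import *
import pickle
w,s,t=pickle.load(open("d3.pkl","rb"))
m=(w["pixels"].min(2)>215).astype('uint8'); z=np.zeros_like(m); z[195:235,195:245]=m[195:235,195:245]
c=cv2.connectedComponentsWithStats(z); i=1+np.argmax(c[2][1:,4]); uv=c[3][i]; print(c[2][i],uv)
print("pin_top",tri([ray(w,uv),ray(s,(218.5,253.5))]))
m=(w["pixels"].max(2)<40).astype('uint8'); z=np.zeros_like(m); z[170:270,280:360]=m[170:270,280:360]
c=cv2.connectedComponentsWithStats(z); i=1+np.argmax(c[2][1:,4]); print("knob",tri([ray(w,c[3][i]),ray(s,(187,270))]))
E
```

```text
[207 206  15  15 173] [214.28323699 213.16184971]
pin_top [ 0.52782319 -0.1046185   0.12259863]
knob [ 0.54546209 -0.1813011   0.13581917]
```

The pin top is 32.6 mm above the lid, so it is fully out. The knob is back at its starting height and position, so I'm handing in.

```bash
python3 -c "
from rig import job
print(job.close_job())"
```

```text
the job is handed in; nothing more can be done
None
```

I handed the job in after six full plunger strokes: the pin measured fully out (about 32.6 mm above the lid), the plunger was up and the arm was clear of everything; the hand-in returned no verdict.

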